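Press the screw caps of a cupboard door frame home

ROBOT

A 6-joint arm with a two-finger parallel gripper is mounted at the origin on the work surface. World frame = base frame: x ahead of the robot, y to its left, z up, the work surface at z = 0. Lengths are in m, angles in degrees, forces in N, time in s.
With the tool pointing down it reaches from about 0.375 to 0.925 m from the base axis. Payload 5.7 kg.
Tool frame: the origin (TCP) lies at the very end of the fingers, on their centre line; the grasp point (between the pads) lies 19 mm behind it; z points along the fingers, y is the line along which they close (so a half turn about z gives the same grasp; the last joint's range is limited). The gripper opens to 88 mm and grips with 3 to 60 N. Pads are 20 mm wide; open, the fingers measure 115 mm over their backs; the gripper's body (75 mm by 178 mm) begins 61 mm behind the grasp point.
Start: joints at [70.353, 20.558, 86.54, -0, 72.909, -6.595], TCP at [0.135, 0.584, 0.223] pointing down, gripper open.
Joint ranges: [-170.27, 170.27], [-57.76, 135], [12.27, 136.19], [-55.21, 235.2], [11.17, 155.16], [-170.74, 170.74]. Speed limits (degrees/s): [136.94, 136.94, 180, 180, 180, 180].

INTERFACE

Orientations are given as [roll, pitch, yaw] about the fixed x, y, z axes, in that order (R = Rz(yaw) Ry(pitch) Rx(roll)).
In Python, from plant import robot gives the robot as it stands. The module is installed in compiled form; this text tells all that it offers.
- The arm moves only by the tool send_rows, never from a script. Its argument "steps" is a list of rows, each a list of 3 entries, a list of its own where there are three numbers: the shift along the tool's x, y, z normalised to -1 to 1, where 1 is 15 cm, then the turn, a rotation vector about the tool's x, y, z normalised to -1 to 1, where 1 is 45 degrees, then the closure, from -1 (fully open) to 1 (shut). A call has 1 to 12 rows; each row shifts and turns the commanded pose from where the row before left it, along the tool's axes as they then stand; what a row does not reach is not made up. A row lasts 1/12 s, in which the tool goes at most 41.7 mm and 7.16 degrees, less where a joint would pass 70% of its speed; a pose out of reach is approached as far as the arm can. A call with a number of a shift or a turn outside -1 to 1 is refused whole. A call with a gripper value outside its range is refused whole. The fingers move at their own pace and stop on an object; "force" is the grip in N (left out, the last holds). Time passes only in rows, so rows that do not move let the fingers close. It gives the time, the measured TCP pose, the force, the opening and the grip force at its end, in the units of the state.
- robot.observe(): the state, without advancing time (a new reading comes with each control period).
- robot.get_image(name): name is "side" or "top" or "wrist"; returns the picture (384x512x3 uint8, red, green, blue); there is no depth.
- robot.get_calibration(name): a dict with "mtx" (3x3 intrinsics, pixels), "dist" ([k1, k2, p1, p2, k3] as OpenCV has them; the pictures are not rectified), "R" (3x3) and "t" (3): a world point X has camera coordinates R X + t. Camera axes: x right, y down, z forward; pixel columns grow to the right and rows downward; lengths in m; the calibration is good to about 2 mm. A picture is of the moment at which its call begins: read the wrist's pose just before it. get_calibration takes no time and is no camera call; for the wrist camera it gives the pose at the moment of the call.
- robot.job_done(): hands the job in; it is judged then, once.
The state is a dict: "clock": time; "joint_pos": joint angles; "qd": joint speeds; "effort": joint torques, N m; "tool_pos": TCP position; "tcp_rot": TCP orientation; "force": force on the tool from outside, world axes, zero at the start; "moment": the same for the moment, N m; "gripper_width": opening from 0.0 (shut) to 1.0 (fully open); "grasp_force": force on a finger pad.
Only numpy, scipy, OpenCV 4.12 (cv2) and the standard library are available. Lean on these libraries where they do the work, as an engineer would, in place of code of your own. Each camera call takes 0.05 s, during which the arm holds its last target. There are 200 camera calls.

TASK

Three wooden screw caps stand half out of their holes at the corners of the cupboard door frame on the joiner's bench: with your fingertips press each one lightly down until its head sits on its rubber washer, first the round cap, then the square one, last the oblong one, each fully home before you start the next. Only push: do not pull a cap up, do not press hard, and leave the loose wood offcut, steel bracket and jar where they stand.

Things in the scene. Friction and masses are not known exactly. Their poses are not given: they have to be found in the camera images.
- frame: Pale oak cupboard door frame lying flat, clamped to the bench (cannot move): 210 mm along x, 320 mm along y, 26 mm thick, members 60 mm wide, open window 90 x 200 mm. Origin: centre of its underside; z up. A hole in each corner joint, about 75 mm (x) and 130 mm (y) from the centre: three hold the raised caps, in any arrangement; the fourth is plugged flush with a 12 mm dowel.
- round_hole: The hole of the round cap in the frame, with the cap and its washer. Origin: centre of the hole, level with the frame's top face (26 mm above the bench); z up, x and y along the frame's.
- round_cap_top (a point): Centre of the flat top of the round wooden screw cap. Head round, 24 mm diameter, 6 mm thick, on a 10 mm stem; below it a soft black rubber washer 8 mm thick lies on the frame. The top starts 22 to 24 mm above the frame's top face and is 14 mm above it when home.
- round_cap (a joint): How far the round cap has been pushed into its hole, in m: 0 leaves a 10 mm gap between head and washer, 0.010 is home, head seated on the washer (-0.006 if pulled up). It slides at about 2.5 N of push and stays where it is left; the springy washer then gives about 1 mm per 2 N, up to 7 mm. Start 0 to 0.002.
- square_hole: The hole of the square cap in the frame, with the cap and its washer. Origin: centre of the hole, level with the frame's top face (26 mm above the bench); z up, x and y along the frame's.
- square_cap_top (a point): Centre of the flat top of the square wooden screw cap. Head square, 22 x 22 mm, 6 mm thick, on a 10 mm stem; below it a soft black rubber washer 8 mm thick lies on the frame. The top starts 22 to 24 mm above the frame's top face and is 14 mm above it when home.
- square_cap (a joint): How far the square cap has been pushed into its hole, in m: 0 leaves a 10 mm gap between head and washer, 0.010 is home, head seated on the washer (-0.006 if pulled up). It slides at about 2.5 N of push and stays where it is left; the springy washer then gives about 1 mm per 2 N, up to 7 mm. Start 0 to 0.002.
- oblong_hole: The hole of the oblong cap in the frame, with the cap and its washer. Origin: centre of the hole, level with the frame's top face (26 mm above the bench); z up, x and y along the frame's.
- oblong_cap_top (a point): Centre of the flat top of the oblong wooden screw cap. Head oblong, 16 mm along its x, 40 mm along its y, 6 mm thick, on a 10 mm stem; below it a soft black rubber washer 8 mm thick lies on the frame. The top starts 22 to 24 mm above the frame's top face and is 14 mm above it when home.
- oblong_cap (a joint): How far the oblong cap has been pushed into its hole, in m: 0 leaves a 10 mm gap between head and washer, 0.010 is home, head seated on the washer (-0.006 if pulled up). It slides at about 2.5 N of push and stays where it is left; the springy washer then gives about 1 mm per 2 N, up to 7 mm. Start 0 to 0.002.
- offcut: Bystander: loose upright oak offcut 32 x 32 x 48 mm tall, standing in the frame's window. Origin: centre of its underside.
- bracket: Bystander: loose steel angle bracket, 110 mm long along its y, foot 45 mm wide along x, 44 mm tall, to the left of the frame. Origin: centre of its underside.
- jar: Bystander: loose closed glass jar, 60 mm diameter, 85 mm tall, to the right of the frame. Origin: centre of its underside.

How it is judged:
By the outcome, as a careful person would: the job done as asked, in the order asked, and still so for the second after the job is handed in, with the robot touching nothing.
It also fails if it takes over 38 s, if anything falls off the work surface, if the arm or the gripper's body presses on something with over 40 N, if the wrist force passes 120 N, or if a joint passes its speed limit or range.

## Working session

There is one attempt and no reset: what is moved stays moved. The work goes in short steps, Python scripts to look and compute and a tool call to move; the robot and the scene stay as the last step left them, time stands still between calls to the robot, and variables do not carry over. Pictures are saved under pics/ and viewed, at most 10 in all, crops included, and the job is handed in when it is done.

Besides the shell and the picture viewer there is one more tool, called after "Request:" as name([rows], argument=value, ...), one row to a line, values as JSON. send_rows: Moves the arm, as the interface text tells. Its arguments: {"type":"object","properties":{"steps":{"type":"array"},"force":{"type":"number"}},"required":["steps"]}

```bash
mkdir -p pics
python3 - <<'E'
from plant import robot
import cv2
s=robot.observe();print(s)
for n in("top","side"):
    im=robot.get_image(n);cv2.imwrite(f"pics/{n}0.png",im[:,:,::-1])
    c=robot.get_calibration(n);print(n,c)
E
```

```text
{'clock': 0.0, 'joint_pos': array([ 7.03529003e+01,  2.05986986e+01,  8.65986165e+01,  1.97298099e-03,
        7.29068439e+01, -6.59601815e+00]), 'qd': array([ 0.00819566,  0.04879221, -0.03881065, -0.05887878, -0.09612375,
       -0.03484923]), 'effort': array([ 9.42683182e-04, -5.15357566e+01, -2.70724833e+01,  6.75581465e-02,
        3.48998455e-02, -1.63968648e-04]), 'tool_pos': array([0.13526999, 0.58385546, 0.22180411]), 'tcp_rot': array([-1.79896747e+02, -1.38368431e-02,  1.66948324e+02]), 'force': array([-0.01650042,  0.18689305, -0.2956155 ]), 'moment': array([ 0.04061957,  0.06400058, -0.01561923]), 'grasp_force': 0.0, 'gripper_width': 1.0007486369876621}
top {'mtx': array([[418.34342988,   0.        , 253.06503533],
       [  0.        , 418.34342988, 189.42148068],
       [  0.        ,   0.        ,   1.        ]]), 'dist': array([-0.06590523,  0.        ,  0.        ,  0.        ,  0.        ]), 'R': array([[ 0.11809277, -0.99300132, -0.00157696],
       [-0.97290609, -0.11538477, -0.20034994],
       [ 0.1987658 ,  0.02519411, -0.97972313]]), 't': array([-0.05331333,  0.54046489,  1.26920105])}
side {'mtx': array([[440.5704472 ,   0.        , 248.54435437],
       [  0.        , 440.5704472 , 190.87162932],
       [  0.        ,   0.        ,   1.        ]]), 'dist': array([-0.05211444,  0.        ,  0.        ,  0.        ,  0.        ]), 'R': array([[ 0.97495124, -0.22156829,  0.01943145],
       [-0.14346349, -0.69321515, -0.706308  ],
       [ 0.16996563,  0.68582815, -0.70763793]]), 't': array([-0.52011102,  0.14524228,  1.05700403])}
```

View pics/top0.png

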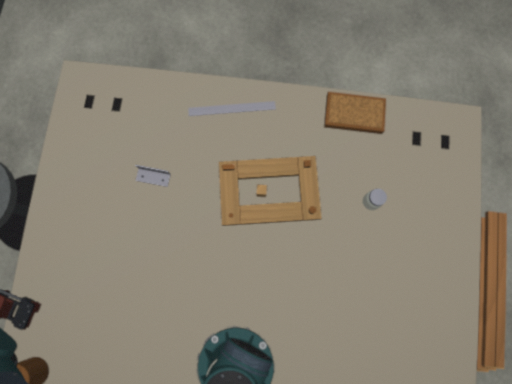

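View pics/side0.png

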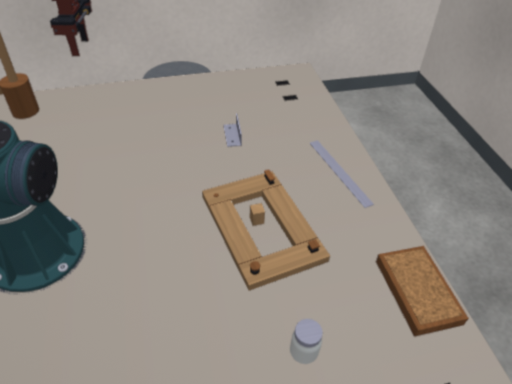

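The top view shows the frame around (270,190), with the bracket at (153,176), the jar at (376,198) and the offcut at (262,190). Both views need enlarging to read the caps.

Run:
```python
import cv2,numpy as np
a=cv2.imread("pics/top0.png")[145:235,210:330];b=cv2.imread("pics/side0.png")[160:290,195:335]
cv2.imwrite("pics/topc.png",cv2.resize(a,None,fx=6,fy=6,interpolation=cv2.INTER_CUBIC))
cv2.imwrite("pics/sidec.png",cv2.resize(b,None,fx=4.5,fy=4.5,interpolation=cv2.INTER_CUBIC))
```

```text
(no output)
```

View pics/topc.png

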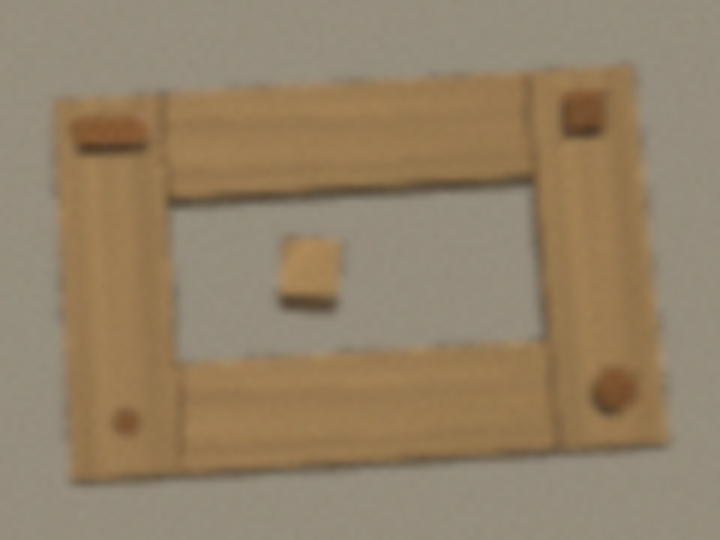

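View pics/sidec.png

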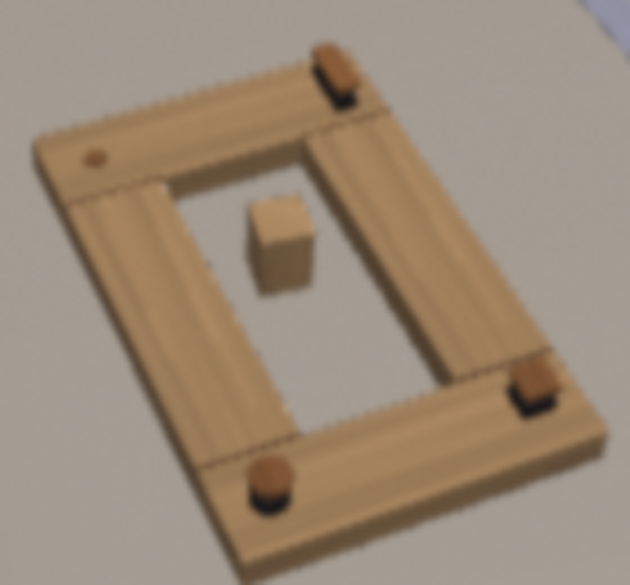

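In the top crop, the centres are: oblong (109,130), square (584,110), round (615,387) and dowel (125,422). In the side crop they are (335,67), (535,378), (271,474) and (95,158).

```bash
cat > h.py <<'E'
import cv2,numpy as np
from plant import robot
def ray(n,p,c=None):
    c=c or robot.get_calibration(n)
    q=cv2.undistortPoints(np.array([[p]],float),c["mtx"],c["dist"])[0,0]
    return -c["R"].T@c["t"], c["R"].T@np.r_[q,1]
def onz(n,p,z,c=None):
    o,d=ray(n,p,c); return o+d*(z-o[2])/d[2]
def tri(ps):
    A=0;b=0
    for n,p in ps:
        o,d=ray(n,p);d=d/np.linalg.norm(d);M=np.eye(3)-np.outer(d,d);A=A+M;b=b+M@o
    return np.linalg.solve(A,b)
E
python3 - <<'E'
from h import *
np.set_printoptions(precision=4,suppress=True)
T=lambda u,v:((u+.5)/6-.5+210,(v+.5)/6-.5+145)
S=lambda u,v:((u+.5)/4.5-.5+195,(v+.5)/4.5-.5+160)
for k,t,s,z in[("obl",(109,130),(335,67),.049),("sq",(584,110),(535,378),.049),("rnd",(615,387),(271,474),.049),("dow",(125,422),(95,158),.026)]:
    print(k,tri([("top",T(*t)),("side",S(*s))]),onz("top",T(*t),z),onz("side",S(*s),z))
c=[onz("top",T(*p),.026) for p in[(57,100),(632,67),(667,443),(73,481)]]
c=np.array(c);m=c.mean(0);print(c,m,[np.linalg.norm(c[i]-c[i-1]) for i in range(4)])
e=c[0]-c[1]+c[3]-c[2];yaw=np.arctan2(-e[0],e[1]);print(np.degrees(yaw))
R=np.array([[np.cos(yaw),-np.sin(yaw)],[np.sin(yaw),np.cos(yaw)]])
for x,y in[(75,130),(75,-130),(-75,-130),(-75,130)]:print(x,y,m[:2]+R@[x/1e3,y/1e3])
E
```

```text
obl [0.612  0.1011 0.0448] [0.6101 0.1008 0.049 ] [0.6115 0.097  0.049 ]
sq [ 0.6532 -0.1516  0.0462] [ 0.6512 -0.1512  0.049 ] [ 0.6534 -0.1535  0.049 ]
rnd [ 0.5047 -0.1817  0.0461] [ 0.5032 -0.1813  0.049 ] [ 0.5052 -0.1836  0.049 ]
dow [0.4591 0.0737 0.0252] [0.4577 0.0736 0.026 ] [0.4604 0.073  0.026 ]
[[ 0.6294  0.1334  0.026 ]
 [ 0.6852 -0.1774  0.026 ]
 [ 0.4804 -0.2144  0.026 ]
 [ 0.4231  0.0969  0.026 ]] [ 0.5545 -0.0403  0.026 ] [np.float64(0.20948753951075874), np.float64(0.31584105064667517), np.float64(0.20814296397076779), np.float64(0.3165444104124757)]
10.302295518213661
75 130 [0.6051 0.101 ]
75 -130 [ 0.6516 -0.1548]
-75 -130 [ 0.504  -0.1817]
-75 130 [0.4575 0.0741]
```

```bash
cat >> h.py <<'E'
from scipy.spatial.transform import Rotation as Ro
CAP=dict(rnd=(.504,-.182),sq=(.652,-.152),obl=(.611,.0995))
def delta(*pts):
    s=robot.observe();p=s["tool_pos"];R=Ro.from_euler("xyz",s["tcp_rot"],degrees=True)
    for q in pts:
        q=np.array(q,float);d=R.inv().apply(q-p)/.15
        print(q,"units",d.round(3),"rows",np.ceil(np.linalg.norm(d)/.26));p=q
E
python3 -c "
from h import *
delta((.45,.25,.2),(.504,-.182,.07))"
```

```text
[0.45 0.25 0.2 ] units [-2.546 -1.695  0.148] rows 12.0
[ 0.504 -0.182  0.07 ] units [-1.001 -2.723  0.871] rows 12.0
```

Request:
send_rows([
  [[-0.212, -0.141, 0.012], [0, 0, 0], 1],
  [[-0.212, -0.141, 0.012], [0, 0, 0], 1],
  [[-0.212, -0.141, 0.012], [0, 0, 0], 1],
  [[-0.212, -0.141, 0.012], [0, 0, 0], 1],
  [[-0.212, -0.141, 0.012], [0, 0, 0], 1],
  [[-0.212, -0.141, 0.012], [0, 0, 0], 1],
  [[-0.212, -0.141, 0.012], [0, 0, 0], 1],
  [[-0.212, -0.141, 0.012], [0, 0, 0], 1],
  [[-0.212, -0.141, 0.012], [0, 0, 0], 1],
  [[-0.212, -0.141, 0.012], [0, 0, 0], 1],
  [[-0.212, -0.141, 0.012], [0, 0, 0], 1],
  [[-0.212, -0.141, 0.012], [0, 0, 0], 1],
], force=10)

```text
clock: 1.1
tool_pos: [0.4506, 0.2493, 0.2007]
tcp_rot: [-180.0, -0.0, 166.9]
force: [0.2, 0.9, 0.4]
gripper_width: 0.127
grasp_force: 0.0
```

Request:
send_rows([
  [[-0.084, -0.227, 0.05], [0, 0, 0], 1],
  [[-0.084, -0.227, 0.05], [0, 0, 0], 1],
  [[-0.084, -0.227, 0.05], [0, 0, 0], 1],
  [[-0.084, -0.227, 0.05], [0, 0, 0], 1],
  [[-0.084, -0.227, 0.05], [0, 0, 0], 1],
  [[-0.084, -0.227, 0.05], [0, 0, 0], 1],
  [[-0.084, -0.227, 0.05], [0, 0, 0], 1],
  [[-0.084, -0.227, 0.05], [0, 0, 0], 1],
  [[-0.084, -0.227, 0.05], [0, 0, 0], 1],
  [[-0.084, -0.227, 0.05], [0, 0, 0], 1],
  [[-0.084, -0.227, 0.05], [0, 0, 0], 1],
  [[-0.084, -0.227, 0.05], [0, 0, 0], 1],
])

```text
clock: 2.1
tool_pos: [0.5046, -0.1829, 0.1105]
tcp_rot: [180.0, -0.0, 166.9]
force: [-0.1, 0.3, 0.1]
gripper_width: 0.004
grasp_force: 0.0
```

Request:
send_rows([
  [[0, 0, 0], [0, 0, 0], 1],
  [[0, 0, 0], [0, 0, 0], 1],
  [[0, 0, 0], [0, 0, 0], 1],
  [[0, 0, 0], [0, 0, 0], 1],
])

```text
clock: 2.43
tool_pos: [0.5043, -0.1799, 0.111]
tcp_rot: [180.0, -0.1, 167.0]
force: [-0.7, 0.2, 0.5]
gripper_width: 0.005
grasp_force: 0.0
```

```bash
python3 -c "
from h import *
s=robot.observe();print(s['force'],s['joint_pos'],s['tcp_rot'],s['gripper_width'],s['tool_pos'])
delta((.504,-.182,.070))
c=robot.get_calibration('wrist');im=robot.get_image('wrist');cv2.imwrite('pics/w1.png',im[:,:,::-1])
for k,p in CAP.items():print(k,cv2.projectPoints(np.array([[*p,.049]]),cv2.Rodrigues(c['R'])[0],c['t'],c['mtx'],c['dist'])[0].ravel())
"
```

```text
[-0.70703958  0.24652739  0.50637015] [-2.70283734e+01  2.28133261e+01  1.01566385e+02  1.31897265e-02
  5.56873633e+01 -1.04025942e+02] [ 1.79973182e+02 -6.24371134e-02  1.66990142e+02] 0.0045547539975538415 [ 0.50434368 -0.17986141  0.11100858]
[ 0.504 -0.182  0.07 ] units [-0.001 -0.015  0.273] rows 2.0
rnd [252.24484357 209.34496553]
sq [331.45709397 373.5055689 ]
obl [685.4411542 266.231056 ]
```

View pics/w1.png

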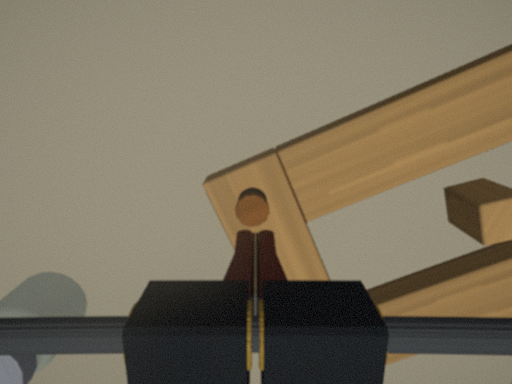

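The wrist view shows the round cap at (252,210), against a predicted (252,209). Position confirmed, so I'll descend.

Request:
send_rows([
  [[0, -0.005, 0.13], [0, 0, 0], 1],
  [[0, 0, 0.13], [0, 0, 0], 1],
  [[0, 0, 0.08], [0, 0, 0], 1],
  [[0, 0, 0.04], [0, 0, 0], 1],
  [[0, 0, 0.01], [0, 0, 0], 1],
  [[0, 0, 0.01], [0, 0, 0], 1],
  [[0, 0, 0.01], [0, 0, 0], 1],
  [[0, 0, 0.01], [0, 0, 0], 1],
  [[0, 0, 0], [0, 0, 0], 1],
])

```text
clock: 3.23
tool_pos: [0.5052, -0.182, 0.0485]
tcp_rot: [-180.0, 0.1, 167.0]
force: [0.3, -0.5, 0.2]
gripper_width: 0.005
grasp_force: 0.2
```

Request:
send_rows([
  [[0, 0, 0.007], [0, 0, 0], 1],
  [[0, 0, 0.007], [0, 0, 0], 1],
  [[0, 0, 0], [0, 0, 0], 1],
])

```text
clock: 3.48
tool_pos: [0.5052, -0.182, 0.0462]
tcp_rot: [-180.0, 0.1, 166.9]
force: [0.9, 1.0, 2.4]
gripper_width: 0.005
grasp_force: 1.1
```

Request:
send_rows([
  [[0, 0, 0.007], [0, 0, 0], 1],
  [[0, 0, 0.007], [0, 0, 0], 1],
  [[0, 0, 0.007], [0, 0, 0], 1],
  [[0, 0, 0.007], [0, 0, 0], 1],
  [[0, 0, 0], [0, 0, 0], 1],
  [[0, 0, 0], [0, 0, 0], 1],
])

```text
clock: 3.98
tool_pos: [0.505, -0.182, 0.0418]
tcp_rot: [-180.0, 0.0, 166.9]
force: [1.7, -0.2, 2.3]
gripper_width: 0.008
grasp_force: 1.0
```

Request:
send_rows([
  [[0, 0, 0.007], [0, 0, 0], 1],
  [[0, 0, 0], [0, 0, 0], 1],
  [[0, 0, 0], [0, 0, 0], 1],
])

```text
clock: 4.23
tool_pos: [0.505, -0.182, 0.0407]
tcp_rot: [-180.0, 0.0, 166.9]
force: [1.3, 0.9, 1.8]
gripper_width: 0.0
grasp_force: 1.1
```

Request:
send_rows([
  [[0, 0, 0.007], [0, 0, 0], 1],
  [[0, 0, 0], [0, 0, 0], 1],
  [[0, 0, 0], [0, 0, 0], 1],
])

```text
clock: 4.48
tool_pos: [0.5048, -0.182, 0.0397]
tcp_rot: [-180.0, 0.0, 166.9]
force: [2.1, -0.7, 2.4]
gripper_width: 0.007
grasp_force: 1.1
```

Request:
send_rows([
  [[0, 0, 0.006], [0, 0, 0], 1],
  [[0, 0, 0], [0, 0, 0], 1],
  [[0, 0, 0], [0, 0, 0], 1],
])

```text
clock: 4.73
tool_pos: [0.5048, -0.182, 0.0388]
tcp_rot: [-180.0, 0.0, 166.9]
force: [1.8, -1.7, 3.2]
gripper_width: 0.007
grasp_force: 1.4
```

Request:
send_rows([
  [[0, 0, 0.003], [0, 0, 0], 1],
  [[0, 0, 0], [0, 0, 0], 1],
  [[0, 0, 0], [0, 0, 0], 1],
])

```text
clock: 4.98
tool_pos: [0.5049, -0.182, 0.0384]
tcp_rot: [-180.0, 0.0, 167.0]
force: [1.9, -0.7, 2.2]
gripper_width: 0.006
grasp_force: 1.8
```

Request:
send_rows([
  [[0, 0, 0.004], [0, 0, 0], 1],
  [[0, 0, 0], [0, 0, 0], 1],
  [[0, 0, 0], [0, 0, 0], 1],
])

```text
clock: 5.23
tool_pos: [0.5048, -0.182, 0.0378]
tcp_rot: [-180.0, 0.0, 167.0]
force: [1.3, -0.9, 4.3]
gripper_width: 0.007
grasp_force: 2.4
```

Request:
send_rows([
  [[0, 0, 0], [0, 0, 0], 1],
])

```text
clock: 5.32
tool_pos: [0.5049, -0.182, 0.0378]
tcp_rot: [-180.0, 0.0, 167.0]
force: [1.7, -1.2, 4.4]
gripper_width: 0.005
grasp_force: 2.4
```

Request:
send_rows([
  [[0, 0, 0], [0, 0, 0], 1],
])

```text
clock: 5.4
tool_pos: [0.5048, -0.182, 0.0378]
tcp_rot: [-180.0, 0.0, 167.0]
force: [1.8, -1.3, 4.9]
gripper_width: 0.008
grasp_force: 2.4
```

Force is steady at about 4.5 N, so the cap is past sliding friction and seated on the washer. I'll lift and go to the square cap.

Request:
send_rows([
  [[0, 0, -0.02], [0, 0, 0], 1],
  [[0, 0, -0.1], [0, 0, 0], 1],
  [[0, 0, -0.2], [0, 0, 0], 1],
  [[0, 0, 0], [0, 0, 0], 1],
])

```text
clock: 5.73
tool_pos: [0.5058, -0.1823, 0.0888]
tcp_rot: [-180.0, 0.2, 167.0]
force: [0.3, 0.0, 0.4]
gripper_width: 0.006
grasp_force: 0.0
```

```bash
python3 -c "
from h import *
s=robot.observe();print(s['force'],s['tool_pos'])
delta((.652,-.152,.086),(.652,-.152,.054))
"
```

```text
[0.3023933  0.01056587 0.41983744] [ 0.50581174 -0.18226027  0.08880261]
[ 0.652 -0.152  0.086] units [-0.904  0.416  0.021] rows 4.0
[ 0.652 -0.152  0.054] units [0.001 0.    0.213] rows 1.0
```

Request:
send_rows([
  [[-0.181, 0.083, 0], [0, 0, 0], 1],
  [[-0.181, 0.083, 0], [0, 0, 0], 1],
  [[-0.181, 0.083, 0], [0, 0, 0], 1],
  [[-0.181, 0.083, 0], [0, 0, 0], 1],
  [[-0.181, 0.083, 0], [0, 0, 0], 1],
  [[0, 0, 0], [0, 0, 0], 1],
  [[0, 0, 0], [0, 0, 0], 1],
])

```text
clock: 6.32
tool_pos: [0.6511, -0.1511, 0.0845]
tcp_rot: [180.0, -0.1, 167.0]
force: [-0.2, -0.4, -0.4]
gripper_width: 0.004
grasp_force: 0.0
```

```bash
python3 -c "
from h import *
s=robot.observe();print(s['force'],s['tool_pos'])
delta((.652,-.152,.052))
c=robot.get_calibration('wrist');im=robot.get_image('wrist');cv2.imwrite('pics/w2.png',im[:,:,::-1])
for k,p in CAP.items():print(k,cv2.projectPoints(np.array([[*p,.049-.01*(k=='rnd')]]),cv2.Rodrigues(c['R'])[0],c['t'],c['mtx'],c['dist'])[0].ravel())
"
```

```text
[-0.15563162 -0.39545406 -0.38182641] [ 0.65109724 -0.15106495  0.08450099]
[ 0.652 -0.152  0.052] units [-0.008 -0.005  0.217] rows 1.0
rnd [134.02524574 -28.52482003]
sq [254.34010093 225.19200929]
obl [720.9264092   49.24679004]
```

View pics/w2.png

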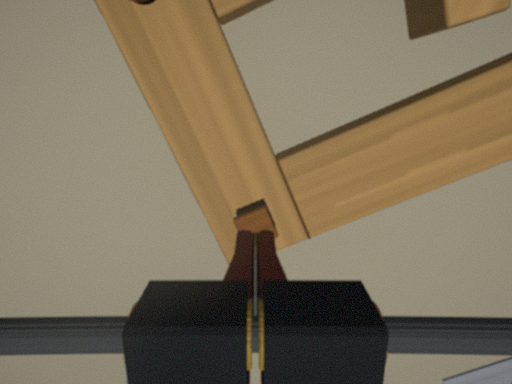

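The square cap is at about (255,220), partly behind the fingertips, and the prediction is (254,225). That's aligned, so I'll descend.

Request:
send_rows([
  [[-0.006, -0.004, 0.12], [0, 0, 0], 1],
  [[0, 0, 0.07], [0, 0, 0], 1],
  [[0, 0, 0.02], [0, 0, 0], 1],
  [[0, 0, 0.008], [0, 0, 0], 1],
  [[0, 0, 0.008], [0, 0, 0], 1],
  [[0, 0, 0.008], [0, 0, 0], 1],
  [[0, 0, 0], [0, 0, 0], 1],
  [[0, 0, 0], [0, 0, 0], 1],
])

```text
clock: 7.03
tool_pos: [0.6521, -0.1528, 0.0511]
tcp_rot: [-180.0, 0.0, 166.9]
force: [-0.3, -0.1, 0.0]
gripper_width: 0.009
grasp_force: 0.0
```

Request:
send_rows([
  [[0, 0, 0.007], [0, 0, 0], 1],
  [[0, 0, 0.007], [0, 0, 0], 1],
  [[0, 0, 0.007], [0, 0, 0], 1],
  [[0, 0, 0.007], [0, 0, 0], 1],
  [[0, 0, 0], [0, 0, 0], 1],
  [[0, 0, 0], [0, 0, 0], 1],
])

```text
clock: 7.53
tool_pos: [0.6521, -0.1527, 0.0466]
tcp_rot: [-180.0, 0.0, 166.9]
force: [-0.0, -0.5, 1.7]
gripper_width: 0.004
grasp_force: 1.0
```

Contact made (pad 1.0). Next, 5 mm more.

Request:
send_rows([
  [[0, 0, 0.007], [0, 0, 0], 1],
  [[0, 0, 0.007], [0, 0, 0], 1],
  [[0, 0, 0.007], [0, 0, 0], 1],
  [[0, 0, 0.007], [0, 0, 0], 1],
  [[0, 0, 0.007], [0, 0, 0], 1],
  [[0, 0, 0.007], [0, 0, 0], 1],
  [[0, 0, 0.006], [0, 0, 0], 1],
  [[0, 0, 0], [0, 0, 0], 1],
  [[0, 0, 0], [0, 0, 0], 1],
])

```text
clock: 8.28
tool_pos: [0.652, -0.1527, 0.0392]
tcp_rot: [-180.0, 0.0, 166.9]
force: [1.5, -0.1, 1.8]
gripper_width: 0.004
grasp_force: 1.1
```

Request:
send_rows([
  [[0, 0, 0.004], [0, 0, 0], 1],
  [[0, 0, 0], [0, 0, 0], 1],
  [[0, 0, 0], [0, 0, 0], 1],
])

```text
clock: 8.53
tool_pos: [0.652, -0.1528, 0.0388]
tcp_rot: [-180.0, 0.0, 166.9]
force: [1.4, -0.3, 4.4]
gripper_width: 0.005
grasp_force: 1.5
```

Request:
send_rows([
  [[0, 0, 0.006], [0, 0, 0], 1],
  [[0, 0, 0], [0, 0, 0], 1],
  [[0, 0, 0], [0, 0, 0], 1],
])

```text
clock: 8.78
tool_pos: [0.652, -0.1528, 0.0379]
tcp_rot: [-180.0, 0.0, 166.9]
force: [0.5, 0.5, 5.2]
gripper_width: 0.009
grasp_force: 2.3
```

Request:
send_rows([
  [[0, 0, 0], [0, 0, 0], 1],
])

```text
clock: 8.87
tool_pos: [0.652, -0.1528, 0.0379]
tcp_rot: [-180.0, 0.0, 166.9]
force: [1.6, -0.4, 4.9]
gripper_width: 0.008
grasp_force: 2.3
```

The square cap is seated. I'll lift and go to the oblong one.

Request:
send_rows([
  [[0, 0, -0.02], [0, 0, 0], 1],
  [[0, 0, -0.1], [0, 0, 0], 1],
  [[0, 0, -0.2], [0, 0, 0], 1],
  [[0, 0, 0], [0, 0, 0], 1],
  [[0, 0, 0], [0, 0, 0], 1],
])

```text
clock: 9.28
tool_pos: [0.6522, -0.1529, 0.0869]
tcp_rot: [-180.0, 0.1, 167.0]
force: [0.1, -0.6, -0.3]
gripper_width: 0.004
grasp_force: 0.0
```

```bash
python3 -c "
from h import *
s=robot.observe();print(s['force'],s['tool_pos'])
delta((.611,.0995,.086))
"
```

```text
[ 0.06772511 -0.55856153 -0.26038029] [ 0.65221945 -0.15287804  0.08687618]
[0.611  0.0995 0.086 ] units [0.647 1.577 0.004] rows 7.0
```

Request:
send_rows([
  [[0.081, 0.197, 0], [0, 0, 0], 1],
  [[0.081, 0.197, 0], [0, 0, 0], 1],
  [[0.081, 0.197, 0], [0, 0, 0], 1],
  [[0.081, 0.197, 0], [0, 0, 0], 1],
  [[0.081, 0.197, 0], [0, 0, 0], 1],
  [[0.081, 0.197, 0], [0, 0, 0], 1],
  [[0.081, 0.197, 0], [0, 0, 0], 1],
  [[0.081, 0.197, 0], [0, 0, 0], 1],
  [[0, 0, 0], [0, 0, 0], 1],
  [[0, 0, 0], [0, 0, 0], 1],
  [[0, 0, 0], [0, 0, 0], 1],
])

```text
clock: 10.2
tool_pos: [0.6096, 0.0992, 0.0846]
tcp_rot: [-179.9, -0.1, 167.0]
force: [0.5, -0.1, -0.2]
gripper_width: 0.007
grasp_force: 0.0
```

```bash
python3 -c "
from h import *
s=robot.observe();print(s['force'],s['tool_pos'])
delta((.611,.0995,.052))
c=robot.get_calibration('wrist');im=robot.get_image('wrist');cv2.imwrite('pics/w3.png',im[:,:,::-1])
k='obl';p=CAP[k];print(k,cv2.projectPoints(np.array([[*p,.049]]),cv2.Rodrigues(c['R'])[0],c['t'],c['mtx'],c['dist'])[0].ravel())
"
```

```text
[ 0.52108793 -0.07062606 -0.20590707] [0.60955553 0.09919595 0.08464347]
[0.611  0.0995 0.052 ] units [-0.009  0.004  0.218] rows 1.0
obl [256.62383807 225.44853619]
```

View pics/w3.png

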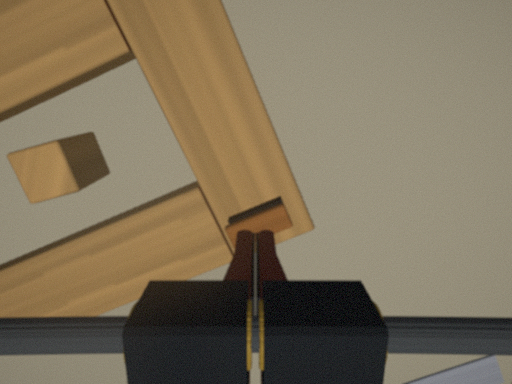

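The oblong cap is centred at about (259,222), against a predicted (257,225). That's good, so I'll descend.

Request:
send_rows([
  [[-0.006, 0.003, 0.12], [0, 0, 0], 1],
  [[0, 0, 0.07], [0, 0, 0], 1],
  [[0, 0, 0.02], [0, 0, 0], 1],
  [[0, 0, 0.008], [0, 0, 0], 1],
  [[0, 0, 0.008], [0, 0, 0], 1],
  [[0, 0, 0.008], [0, 0, 0], 1],
  [[0, 0, 0], [0, 0, 0], 1],
  [[0, 0, 0], [0, 0, 0], 1],
])

```text
clock: 10.92
tool_pos: [0.6118, 0.0998, 0.051]
tcp_rot: [180.0, 0.0, 166.9]
force: [1.0, 0.1, -0.2]
gripper_width: 0.001
grasp_force: 0.0
```

Request:
send_rows([
  [[0, 0, 0.007], [0, 0, 0], 1],
  [[0, 0, 0.007], [0, 0, 0], 1],
  [[0, 0, 0.007], [0, 0, 0], 1],
  [[0, 0, 0.007], [0, 0, 0], 1],
  [[0, 0, 0], [0, 0, 0], 1],
  [[0, 0, 0], [0, 0, 0], 1],
])

```text
clock: 11.42
tool_pos: [0.6118, 0.0999, 0.0466]
tcp_rot: [180.0, 0.0, 166.9]
force: [-0.3, 0.1, 3.5]
gripper_width: 0.01
grasp_force: 1.1
```

Request:
send_rows([
  [[0, 0, 0.007], [0, 0, 0], 1],
  [[0, 0, 0.007], [0, 0, 0], 1],
  [[0, 0, 0.007], [0, 0, 0], 1],
  [[0, 0, 0.007], [0, 0, 0], 1],
  [[0, 0, 0.007], [0, 0, 0], 1],
  [[0, 0, 0.007], [0, 0, 0], 1],
  [[0, 0, 0.006], [0, 0, 0], 1],
  [[0, 0, 0], [0, 0, 0], 1],
  [[0, 0, 0], [0, 0, 0], 1],
])

```text
clock: 12.17
tool_pos: [0.6117, 0.0998, 0.0392]
tcp_rot: [180.0, 0.0, 166.9]
force: [1.5, 1.3, 2.3]
gripper_width: 0.006
grasp_force: 1.1
```

Request:
send_rows([
  [[0, 0, 0.006], [0, 0, 0], 1],
  [[0, 0, 0], [0, 0, 0], 1],
  [[0, 0, 0], [0, 0, 0], 1],
])

```text
clock: 12.42
tool_pos: [0.6117, 0.0998, 0.0385]
tcp_rot: [180.0, 0.0, 166.9]
force: [2.3, 1.8, 4.9]
gripper_width: 0.009
grasp_force: 1.8
```

Request:
send_rows([
  [[0, 0, 0.004], [0, 0, 0], 1],
  [[0, 0, 0], [0, 0, 0], 1],
  [[0, 0, 0], [0, 0, 0], 1],
])

```text
clock: 12.67
tool_pos: [0.6117, 0.0998, 0.0379]
tcp_rot: [180.0, 0.0, 166.9]
force: [0.9, 0.6, 4.7]
gripper_width: 0.001
grasp_force: 2.3
```

Request:
send_rows([
  [[0, 0, 0], [0, 0, 0], 1],
])

```text
clock: 12.75
tool_pos: [0.6117, 0.0998, 0.0379]
tcp_rot: [180.0, 0.0, 166.9]
force: [1.9, 0.9, 5.2]
gripper_width: 0.006
grasp_force: 2.3
```

The oblong cap is seated. I'll lift well clear, back towards the start side, and check all three caps in the side view.

Request:
send_rows([
  [[0, 0, -0.02], [0, 0, 0], 1],
  [[0, 0, -0.1], [0, 0, 0], 1],
  [[0, 0, -0.2], [0, 0, 0], 1],
  [[0, 0, -0.25], [0, 0, 0], 1],
  [[0, 0, -0.25], [0, 0, 0], 1],
  [[0, 0, -0.25], [0, 0, 0], 1],
  [[0.15, 0.15, 0], [0, 0, 0], 1],
  [[0.15, 0.15, 0], [0, 0, 0], 1],
  [[0.15, 0.15, 0], [0, 0, 0], 1],
  [[0.15, 0.15, 0], [0, 0, 0], 1],
  [[0.15, 0.15, 0], [0, 0, 0], 1],
  [[0, 0, 0], [0, 0, 0], 1],
])

```text
clock: 13.75
tool_pos: [0.5224, 0.2381, 0.1973]
tcp_rot: [-180.0, -0.3, 167.1]
force: [-0.6, 1.3, 0.7]
gripper_width: 0.006
grasp_force: 0.0
```

```bash
python3 -c "
from h import *
print(robot.observe()['force'])
im=robot.get_image('side')[:,:,::-1];cv2.imwrite('pics/s2.png',cv2.resize(im[160:290,195:335],None,fx=4.5,fy=4.5,interpolation=cv2.INTER_CUBIC))
a=cv2.imread('pics/side0.png');d=cv2.absdiff(a,np.ascontiguousarray(im)).max(2)
for n,(u,v) in dict(jar=(307,338),bracket=(233,132),offcut=(257,214)).items():print(n,d[v-18:v+18,u-14:u+14].max())
"
```

```text
[-0.60941312  1.2679927   0.65666809]
jar 3
bracket 4
offcut 3
```

View pics/s2.png

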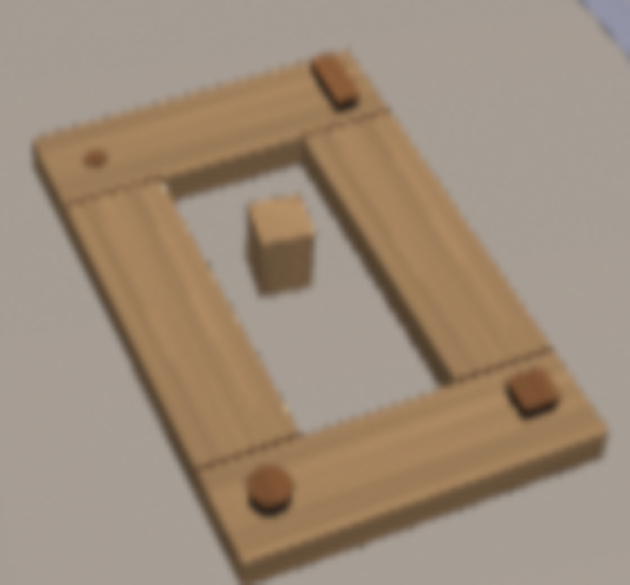

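All three heads have dropped about 13 crop pixels and sit on their washers: round (270,488), square (533,390), oblong (335,80). The jar, bracket and offcut haven't moved.

```bash
python3 -c "
from plant import robot
print(robot.job_done())"
```

```text
the job is handed in; nothing more can be done
None
```

I pressed the three caps home in order (round, square, oblong) with about 5 N each; the final side view shows all three seated and the offcut, bracket and jar unmoved, and I handed the job in at about 14 s.

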